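Fasten the Morse key: slide it home, start the clamp knob cleanly

ROBOT

A 6-joint arm with a two-finger parallel gripper is mounted at the origin on the work surface. World frame = base frame: x ahead of the robot, y to its left, z up, the work surface at z = 0. Lengths are in m, angles in rad, forces in N, time in s.
With the tool pointing down it reaches from about 0.425 to 0.95 m from the base axis. Payload 3.5 kg.
Tool frame: the origin (TCP) lies midway between the tips of the shut fingers; the grasp point (between the pads) lies 19 mm behind it; z points along the fingers, y is the direction in which the jaws open and shut (so a half turn about z gives the same grasp; the last joint's range is limited). The gripper opens to 85 mm and grips with 20 to 120 N. Pads are 22 mm wide; open, the fingers measure 114 mm over their backs; the gripper's body (76 mm by 85 mm) begins 54 mm behind the grasp point. The pads swing forward as they close: fully open they stand 13 mm farther back than shut.
Start: joints at [-1.416, 0.286, 1.577, -0, 1.279, -0.15], TCP at [0.203, -0.644, 0.231] pointing down, gripper open.
Joint ranges: [-2.77, 2.77], [-0.9, 2.22], [0.21, 2.48], [-1.53, 4.67], [0.24, 2.81], [-2.84, 2.84]. Speed limits (rad/s): [2.79, 2.79, 3.14, 3.14, 3.14, 3.14].

INTERFACE

Orientations are given as a unit quaternion [x, y, z, w].
In Python, from plant import * gives the robot as it stands.
- The arm moves only by the shell command python3 -m jog 'ROWS' [FORCE]. ROWS is a JSON object of lists of equal length, an entry for each row: "travel": the shift along the world's x, y, z in mm, a list of three; "dr": the turn, a rotation vector about the world's x, y, z in degrees, a list of three; "jaw": the closure in counts, from 0 (fully open) to 255 (shut). In form: {"travel": [[x, y, z], ...], "dr": [[wx, wy, wz], ...], "jaw": [jaw, ...]}. A call has 1 to 5 rows; each row shifts and turns the commanded pose from where the row before left it; what a row does not reach is not made up. A row lasts 1/12 s, in which the tool goes at most 41.7 mm and 7.16 degrees, less where a joint would pass 70% of its speed; a pose out of reach is approached as far as the arm can. A call is refused whole if a number of a shift passes 41.7 or a number of a turn 7.16, either way. A call with a gripper value outside its range is refused whole. The fingers move at their own pace and stop on an object; FORCE is the grip in N (left out, the last holds). Time passes only in rows, so rows that do not move let the fingers close. It gives the time, the measured TCP pose, the force and the opening at its end, in the units of the state.
- get_state(): the state, without advancing time (a new reading comes with each control period).
- read_camera(name): name is "scene" or "top" or "wrist"; returns the picture (384x512x3 uint8, red, green, blue); there is no depth.
- camera_info(name): a dict with "K" (3x3 intrinsics, pixels), "R" (3x3) and "t" (3): a world point X has camera coordinates R X + t; the wrist camera has in their place "mount" (4x4, takes a point from camera to tool coordinates, whose origin is the TCP and whose axes are the flange's). Camera axes: x right, y down, z forward; pixel columns grow to the right and rows downward; lengths in m; the calibration is good to about 2 mm. A picture is of the moment at which its call begins: read the wrist's pose just before it. camera_info takes no time and is no camera call.
- sign_off(): hands the job in, once; it reports no verdict.
The state is a dict: "time": time; "qpos": joint angles; "dq": joint speeds; "joint_efforts": joint torques, N m; "eef_pos": TCP position; "tcp_rot": TCP orientation; "contact_force": force on the tool from outside, world axes, zero at the start; "wrist_torque": the same for the moment, N m; "opening": opening from 0.0 (shut) to 1.0 (fully open).
Only numpy, scipy, OpenCV 4.12 (cv2) and the standard library are available. Lean on these libraries where they do the work, as an engineer would, in place of code of your own. Each camera call takes 0.05 s, during which the arm holds its last target. There are 200 camera calls.

TASK

Fasten the Morse key on its mount: first push the key by its red tab along the mount until it stops at the clamp post. Then take the black knob with the yellow top that sits loose on the post, turn it backwards (anticlockwise seen from above) under light downward pressure until it clicks down into the thread, and only then forwards (clockwise) until it comes snug and holds the orange spring washer down; go gently, never force the thread, let go, and leave the other things on the desk as they are.

Things in the scene. Friction and masses are not known exactly. Their poses are not given: they have to be found in the camera images.
- knob_grip (a point): Clamp knob, loose on the post: black, round, finely ribbed, yellow disc on top, 48 mm across, 36 mm high, about 90 g. Point on its axis 24 mm above its lower rim, 12 mm below its top, at first 50 mm above the desk: grip its round side here at any yaw; z is its axis, up. Hollow (bore 36 mm); three radial steel pins 3.4 mm thick, 120 degrees apart, level with the lower rim.
- knob_foot (a point): Same knob: centre of its lower rim, 24 mm below knob_grip; the underside of its pins.
- post_top (a point): On the axis of the upright brass post (32 mm across), at its thread's flat top, 26 mm above the desk. At the start the knob's pins rest on this flat (knob_foot at this height). Turned forwards before the click, the pins run against ridges 3.5 mm high: crossed thread, it jams. If the knob is lifted off and set on again it may rest on those ridges or fall straight into the gaps.
- washer (a joint): Orange spring washer round the post's foot, 46 mm across: how far the knob has pressed it down (m), 0 free, at most 0.004. Free, its top is 8.5 mm below post_top, so the knob meets it 1 mm below the click; pressing takes 0.6 N plus 1.2 N per mm. It stays pressed 2 to 3 mm with the knob home, held by friction in the thread.
- mount: Fixed steel mount: plate 10 mm thick with the clamp post and the sliding Morse key (85 x 65 mm, at most 52 mm high, its centre 145 mm from the post along -y, less the slide). Origin on the desk under the post. The plate reaches 55 mm either way in x, 50 mm in +y, 190 mm in -y.
- mug: blue mug, bystander, origin at its foot
- jar: clear jar with red cap, bystander, origin at its foot
- handheld: black handheld radio standing upright, bystander, origin at its foot
- connector_box: cardboard box 60 x 90 x 30 mm, bystander, origin under its centre
- dial_knob: small aluminium dial knob 34 mm across, 20 mm high, bystander, origin at its foot
- screwdriver: screwdriver with red handle, bystander, origin under its middle
- wrench: spanner 150 mm long, bystander, origin under its middle
- post_nose (a point): Top of the post's 18 mm wide nose, 14 mm above post_top, inside the knob; it centres the knob's pins (about 1.5 mm play). Near the post nothing but the Morse key, 80 mm or more away, rises more than 9 mm above the mount's plate.
- post_click (a point): On the post's axis, 7.5 mm below post_top: knob_foot is here after the click. Turned backwards (anticlockwise from above) by 0.2 to 1.4 rad, different each time and not measured, the pins slide along the flat, then drop into gaps (0.3 rad play, then ridges stop them: jam if turned on without dropping). Held in the fingers, the knob drops only if pressed down: turn 0.2 rad or less, press, and so on.
- post_home (a point): On the post's axis, 11 mm below post_top: knob_foot is about here when home. After the click, turned forwards (clockwise) the knob sinks 5 mm in 1.2 rad (1 mm up-and-down play) to a firm stop 1.1 to 1.6 rad from the click. More than 110 N between knob and mount spoils the thread: press with up to about 10 N, turn with up to about 0.6 N m.
- key (a joint): The Morse key's slide along the mount's +y (m): 0 farthest from the post, 0.030 home at the firm stop; starts between 0 and 0.012, needs 4 N, stays where it is left. Its fork then lies under the washer.
- key_tab (a point): Centre of the far face (the face away from the post) of the key's upright red tab, 35 mm above the desk. The tab is 60 mm wide (mount's x), 5 mm thick, its top 52 mm above the desk; push it along the mount's +y. Axes as the mount's. Behind it there is only the flat plate, 10 mm high, and the desk.
Mind the look-alikes: they are no part of the job. Of the things like the part that bears knob_grip, leave any that is purple; of the rest the larger one is meant.

How it is judged:
On the way, in this order (a step that is already met when the one before it is completed fails the run):
1. the key is pushed home to its stop, within 2 mm (value of joint key above 0.028 m), for 0.1 s.
2. the knob has clicked down into the thread, not yet tightened (horizontal distance between knob_foot and post_top below 0.004 m and z of knob_foot in the frame of post_top below -0.006 m and value of joint washer below 0.0012 m), for 0.1 s.
At the end, for the whole second after the job is handed in: The key is home within 2 mm. The knob, let go, sits upright (within 0.1 rad) and centred (4 mm) on the post, its foot more than 9.5 mm below the thread's top, holding the spring washer pressed by more than 1.3 mm, at rest (value of joint washer above 0.0013 m and z of knob_foot in the frame of post_top below -0.0095 m and horizontal distance between knob_foot and post_top below 0.004 m and angle between knob_foot's own z axis and vertical below 0.1 rad and velocity of joint washer below 0.005 m/s and value of joint key above 0.028 m); the robot touches nothing.
It fails at once if the thread is forced: more than 110 N between knob and mount (contact force between knob and mount above 110 N).
It fails at once if a bystander is moved by more than 30 mm (distance of any of mug, jar, handheld, connector_box, dial_knob, screwdriver, wrench from where it was at the start of the episode above 0.03 m).
It also fails if it takes over 64 s, if anything falls off the work surface, if the arm or the gripper's body presses on something with over 40 N, if the wrist force passes 120 N, or if a joint passes its speed limit or range.

## Working session

There is one attempt and no reset: what is moved stays moved. The work goes in short steps, Python scripts to look and compute and a shell command to move; the robot and the scene stay as the last step left them, time stands still between calls to the robot, and variables do not carry over. Pictures are saved under pics/ and viewed, about 8 in all and at most 12, crops included, and the job is handed in when it is done.

```bash
mkdir -p pics; ls; python3 - <<'E'
from plant import *
import cv2,numpy as np
print(get_state())
for n in("scene","top"):
    im=read_camera(n); cv2.imwrite(f"pics/{n}0.png",im[:,:,::-1]); c=camera_info(n); print(n,c)
print(camera_info("wrist"))
a=cv2.imread("pics/scene0.png");b=cv2.imread("pics/top0.png")
E
```

```text
pics
{'time': 0.0, 'qpos': array([-1.41601768e+00,  2.87175067e-01,  1.57815672e+00,  1.21969013e-05,
        1.27858114e+00, -1.49958792e-01]), 'dq': array([-0.0014816 ,  0.00042622,  0.00063168, -0.00192471,  0.00023155,
        0.00036405]), 'joint_efforts': array([ 1.14634736e-04, -4.05981445e+01, -2.92625087e+01, -1.33614453e-04,
        5.73022917e-03, -3.71978672e-06]), 'eef_pos': array([ 0.20248612, -0.64323904,  0.22995188]), 'tcp_rot': array([ 9.88413930e-01,  1.51777986e-01,  3.04202147e-06, -1.16014877e-03]), 'contact_force': array([ 0.90193127,  0.29765198, -0.40138775]), 'wrist_torque': array([-0.06062926,  0.0146149 , -0.02159096]), 'opening': 0.9991378089681985}
scene {'K': array([[489.43342383,   0.        , 262.07297774],
       [  0.        , 489.43342383, 192.37155233],
       [  0.        ,   0.        ,   1.        ]]), 'R': array([[ 0.1100819 ,  0.99387112,  0.01010844],
       [ 0.72022352, -0.07275551, -0.68991645],
       [-0.68495259,  0.08322765, -0.72381842]]), 't': array([-0.1049341 , -0.33414693,  1.94017234])}
top {'K': array([[392.67051408,   0.        , 258.0474001 ],
       [  0.        , 392.67051408, 186.65776084],
       [  0.        ,   0.        ,   1.        ]]), 'R': array([[-0.02639986, -0.9993628 , -0.0240217 ],
       [-0.99078307,  0.02935186, -0.13223982],
       [ 0.13286064,  0.02030918, -0.99092663]]), 't': array([0.07108496, 0.51797046, 0.99008212])}
{'K': array([[316.66604561,   0.        , 250.78869669],
       [  0.        , 316.66604561, 193.74843353],
       [  0.        ,   0.        ,   1.        ]]), 'mount': array([[ 9.79835486e-04, -9.45287201e-01, -3.26237868e-01,
         8.39928037e-02],
       [ 9.99999353e-01,  1.11502157e-03, -2.27382463e-04,
        -8.43434848e-04],
       [ 5.78703994e-04, -3.26237434e-01,  9.45287682e-01,
        -1.42882004e-01],
       [ 0.00000000e+00,  0.00000000e+00,  0.00000000e+00,
         1.00000000e+00]])}
```

View pics/top0.png

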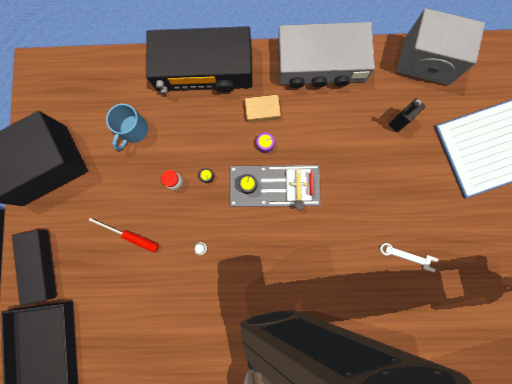

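View pics/scene0.png

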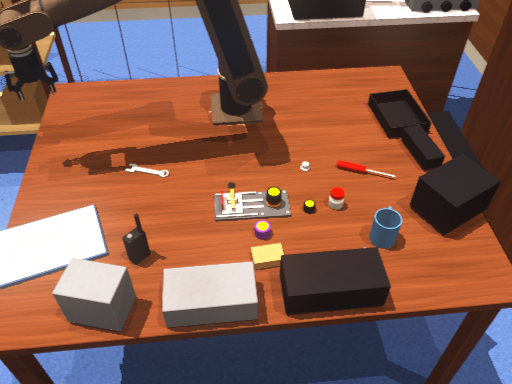

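Candidates for the knob: the black one with a yellow top on the mount at top(248,184)/scene(274,195), large. The purple one is at top(265,142)/scene(263,229) and the small black one at top(206,175)/scene(309,206). I choose the one on the mount. The red tab is at top(312,184); the jar cap and screwdriver are also red but off the mount.

```bash
cat > h.py <<'E'
import cv2,numpy as np
from plant import *
def ray(n,uv):
    c=camera_info(n); d=c["R"].T@(np.linalg.inv(c["K"])@[uv[0],uv[1],1.]); return -c["R"].T@c["t"],d
def onz(n,uv,z):
    o,d=ray(n,uv); return o+d*(z-o[2])/d[2]
def tri(a,b):
    (o1,d1),(o2,d2)=a,b
    s=np.linalg.lstsq(np.c_[d1,-d2],o2-o1,rcond=None)[0]
    p,q=o1+d1*s[0],o2+d2*s[1]; return (p+q)/2,np.linalg.norm(p-q)
def blob(im,lo,hi,box):
    h=cv2.cvtColor(im,cv2.COLOR_BGR2HSV); m=cv2.inRange(h,np.array(lo),np.array(hi))
    x0,y0,x1,y1=box; k=np.zeros_like(m); k[y0:y1,x0:x1]=m[y0:y1,x0:x1]
    n,l,s,c=cv2.connectedComponentsWithStats(k)
    i=1+np.argmax(s[1:,4]); return c[i],s[i],l==i
E
python3 - <<'E'
from h import *
T=cv2.imread("pics/top0.png");S=cv2.imread("pics/scene0.png")
Y=((22,120,120),(35,255,255))
a=blob(T,*Y,(235,170,262,198));b=blob(S,*Y,(262,180,286,203))
print(a[:2],b[:2]); print("knob top tri",tri(ray("top",a[0]),ray("scene",b[0])),onz("top",a[0],.062),onz("scene",b[0],.062))
R=((0,150,80),(6,255,255))
a=blob(T,*R,(303,166,320,204));b=blob(S,*R,(215,185,240,215))
print(a[:2],b[:2],cv2.minAreaRect(np.argwhere(a[2])[:,::-1].astype(np.float32)))
print("tab",onz("top",a[0],.05))
# plate mask, low saturation grey
h=cv2.cvtColor(T,cv2.COLOR_BGR2HSV); m=((h[...,1]<70)&(h[...,2]>60)).astype(np.uint8); k=np.zeros_like(m);k[155:215,222:330]=m[155:215,222:330]
pts=np.argwhere(k)[:,::-1].astype(np.float32); box=cv2.boxPoints(cv2.minAreaRect(pts)); print(box)
for p in box: print(onz("top",p,.01))
v=np.hstack([cv2.resize(T[155:220,225:325],None,fx=4,fy=4,interpolation=2),cv2.resize(S[175:240,205:305],None,fx=4,fy=4,interpolation=2)]); cv2.imwrite("pics/crop1.png",v)
E
```

```text
(array([247.1483871 , 182.69032258]), array([240, 176,  15,  14, 155], dtype=int32)) (array([273.5       , 191.11363636]), array([268, 187,  12,   9,  88], dtype=int32))
knob top tri (array([0.52703064, 0.08310909, 0.0628527 ]), np.float64(0.0006973116359713329)) [0.52718907 0.08349787 0.062     ] [0.52621101 0.08288532 0.062     ]
(array([310.71153846, 184.15384615]), array([310, 172,   3,  23,  52], dtype=int32)) (array([221.61904762, 201.28571429]), array([221, 195,   2,  15,  21], dtype=int32)) ((311.0, 183.0), (22.0, 2.0), 90.0)
tab [ 0.52025993 -0.07909903  0.05      ]
[[230. 165.]
 [319. 165.]
 [319. 208.]
 [230. 208.]]
[0.58437738 0.13124807 0.01      ]
[ 0.57695934 -0.10816183  0.01      ]
[ 0.46139276 -0.10274115  0.01      ]
[0.4680715  0.13321892 0.01      ]
```

View pics/crop1.png

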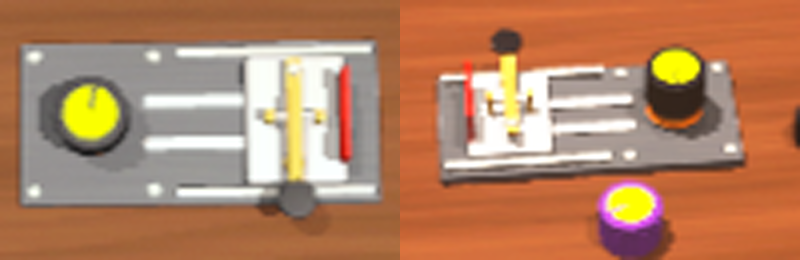

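The crop confirms it: the large black knob with its yellow disc over the orange washer is on the mount, with the red tab at the key's far end. Purple is separate. I'll move behind the tab with the jaws shut.

```bash

python3 -m jog '{"travel":[[21,35,-4],[21,35,-4],[21,35,-4],[21,35,-4],[21,35,-4]],"dr":[[0,0,4.7],[0,0,4.7],[0,0,4.7],[0,0,4.7],[0,0,4.7]],"jaw":[255,255,255,255,255]}' 40
python3 -m jog '{"travel":[[21,35,-4],[21,35,-4],[21,35,-4],[21,35,-4],[21,35,-4]],"dr":[[0,0,4.7],[0,0,4.7],[0,0,4.7],[0,0,4.7],[0,0,4.7]],"jaw":[255,255,255,255,255]}'
python3 -m jog '{"travel":[[21,35,-4],[21,35,-4],[21,35,-4],[21,35,-4],[21,35,-4]],"dr":[[0,0,4.7],[0,0,4.7],[0,0,4.7],[0,0,4.7],[0,0,4.7]],"jaw":[255,255,255,255,255]}'
python3 - <<'E'
from h import *
s=get_state();print(s["time"],s["eef_pos"],s["qpos"],s["tcp_rot"])
cv2.imwrite("pics/w1.png",read_camera("wrist")[:,:,::-1])
E
```

```text
time: 0.52
eef_pos: [0.308, -0.4668, 0.2104]
tcp_rot: [0.936, 0.351, 0.0, -0.001]
contact_force: [1.3, -0.4, 0.3]
opening: 0.298
time: 0.93
eef_pos: [0.413, -0.2918, 0.1908]
tcp_rot: [0.845, 0.535, -0.0, -0.0]
contact_force: [0.5, -0.1, 0.1]
opening: -0.001
time: 1.35
eef_pos: [0.518, -0.1167, 0.1709]
tcp_rot: [0.718, 0.696, -0.0, -0.0]
contact_force: [-0.0, -0.4, -0.4]
opening: 0.001
1.35 [ 0.51795773 -0.1167387   0.17086263] [-4.12844080e-01  2.80301059e-02  1.98369956e+00 -7.87175256e-05
  1.13021731e+00 -3.81443508e-01] [ 7.18109258e-01  6.95930357e-01 -1.00016130e-04 -1.50498846e-04]
```

View pics/w1.png

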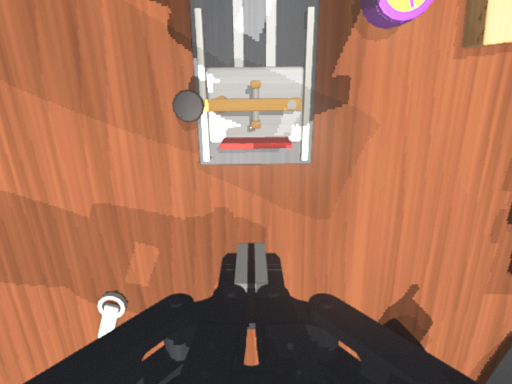

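The wrist view shows the tab at (257,144), in line with the fingers at (251,245); the plate edge is at row 163. I'll go down behind the tab, then push gently.

```bash

python3 -m jog '{"travel":[[0,0,-40],[0,0,-40],[0,0,-40],[0,0,-22],[0,0,0]],"dr":[[0,0,0],[0,0,0],[0,0,0],[0,0,0],[0,0,0]],"jaw":[255,255,255,255,255]}'
python3 -m jog '{"travel":[[0,8,0],[0,6,0],[0,4,0],[0,4,0],[0,4,0]],"dr":[[0,0,0],[0,0,0],[0,0,0],[0,0,0],[0,0,0]],"jaw":[255,255,255,255,255]}'
python3 -m jog '{"travel":[[0,3,0],[0,3,0],[0,3,0],[0,3,0],[0,3,0]],"dr":[[0,0,0],[0,0,0],[0,0,0],[0,0,0],[0,0,0]],"jaw":[255,255,255,255,255]}'
```

```text
time: 1.82
eef_pos: [0.5125, -0.1166, 0.023]
tcp_rot: [0.72, 0.694, -0.003, -0.006]
contact_force: [-0.5, 0.4, -0.1]
opening: -0.001
time: 2.23
eef_pos: [0.519, -0.0931, 0.0313]
tcp_rot: [0.719, 0.695, 0.001, 0.002]
contact_force: [-0.6, -5.2, 3.7]
opening: -0.0
time: 2.65
eef_pos: [0.5186, -0.0783, 0.0301]
tcp_rot: [0.72, 0.694, 0.0, 0.001]
contact_force: [1.1, -3.8, 4.0]
opening: -0.001
```

```bash

python3 -m jog '{"travel":[[0,3,0],[0,2,0],[0,2,0]],"dr":[[0,0,0],[0,0,0],[0,0,0]],"jaw":[255,255,255]}'
python3 -m jog '{"travel":[[0,2,0],[0,2,0]],"dr":[[0,0,0],[0,0,0]],"jaw":[255,255]}'
python3 -m jog '{"travel":[[0,2,0],[0,0,0]],"dr":[[0,0,0],[0,0,0]],"jaw":[255,255]}'
```

```text
time: 2.9
eef_pos: [0.5185, -0.0752, 0.03]
tcp_rot: [0.718, 0.696, -0.003, 0.005]
contact_force: [-1.6, -25.4, -0.0]
opening: 0.003
time: 3.07
eef_pos: [0.5186, -0.0752, 0.0301]
tcp_rot: [0.717, 0.697, -0.006, 0.007]
contact_force: [-3.7, -40.1, -2.2]
opening: 0.001
time: 3.23
eef_pos: [0.5186, -0.0752, 0.0301]
tcp_rot: [0.717, 0.697, -0.007, 0.009]
contact_force: [-3.5, -39.7, -1.4]
opening: -0.007
```

```bash

python3 -m jog '{"travel":[[0,-12,0],[0,-10,10],[0,0,40],[0,10,40],[4,30,25]],"dr":[[0,0,0],[0,0,0],[0,0,0],[0,0,0],[0,0,0]],"jaw":[255,255,255,255,200]}'
python3 -m jog '{"travel":[[4,35,20],[0,5,0],[0,0,0]],"dr":[[0,0,0],[0,0,0],[0,0,0]],"jaw":[0,0,0]}'
python3 - <<'E'
from h import *
from scipy.spatial.transform import Rotation as Ro
s=get_state();im=read_camera("wrist")[:,:,::-1].copy();cv2.imwrite("pics/w2.png",im)
c=camera_info("wrist");M=c["mount"];R=Ro.from_quat(s["tcp_rot"]).as_matrix()
o=R@M[:3,3]+s["eef_pos"]
def on(uv,z):
    d=R@M[:3,:3]@np.linalg.inv(c["K"])@[uv[0],uv[1],1.]; return o+d*(z-o[2])/d[2]
def px(X):
    p=c["K"]@(M[:3,:3].T@(R.T@(np.array(X)-s["eef_pos"])-M[:3,3]));return p[:2]/p[2]
g=px([.527,.083,.062]).astype(int);print(s["eef_pos"],g)
a=blob(im,(22,120,120),(35,255,255),(max(g[0]-60,0),max(g[1]-60,0),g[0]+60,g[1]+60));print(a[:2],on(a[0],.062))
b=blob(im,(0,150,80),(6,255,255),(150,60,360,330));print(b[:2],on(b[0],.052))
E
```

```text
time: 3.65
eef_pos: [0.5219, -0.0478, 0.1474]
tcp_rot: [0.721, 0.693, 0.001, 0.0]
contact_force: [1.9, 0.5, 0.9]
opening: 0.126
time: 3.9
eef_pos: [0.5254, -0.0041, 0.1653]
tcp_rot: [0.718, 0.696, 0.001, -0.0]
contact_force: [-1.0, 0.2, -0.3]
opening: 0.565
[ 0.5253688  -0.00411346  0.16527288] [249  81]
(array([247.71705426,  79.71982281]), array([ 225,   55,   47,   50, 1806], dtype=int32)) [0.52548574 0.08440718 0.062     ]
(array([247.05706522, 248.29076087]), array([218, 235,  66,  17, 368], dtype=int32)) [ 0.5199336  -0.05956081  0.052     ]
```

View pics/w2.png

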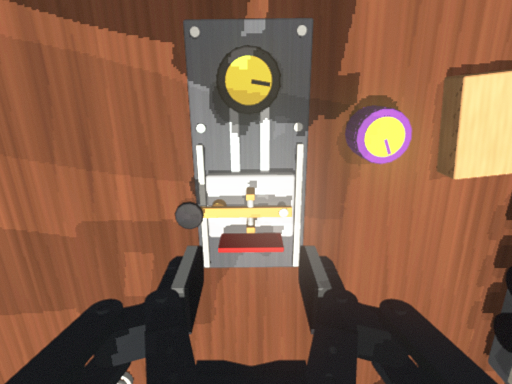

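The key has moved home (tab centre now y≈-0.060). The knob is at (248,80), i.e. (0.526, 0.084). The purple one is at (383,135), clear of the fingers. I'll go over the knob and down.

```bash

python3 -m jog '{"travel":[[1,40,0],[0,40,0],[0,8,-20],[0,0,-30],[0,0,0]],"dr":[[0,0,0],[0,0,0],[0,0,0],[0,0,0],[0,0,0]],"jaw":[0,0,0,0,0]}'
python3 -m jog '{"travel":[[0,0,-40],[0,0,-30],[0,0,-13],[0,0,0]],"dr":[[0,0,0],[0,0,0],[0,0,0],[0,0,0]],"jaw":[0,0,0,0]}'
```

```text
time: 4.37
eef_pos: [0.5206, 0.0814, 0.1066]
tcp_rot: [0.719, 0.695, -0.005, -0.006]
contact_force: [-1.0, -0.1, -1.7]
opening: 1.001
time: 4.7
eef_pos: [0.5222, 0.0801, 0.0266]
tcp_rot: [0.72, 0.694, -0.004, -0.004]
contact_force: [-1.0, -0.8, 0.1]
opening: 1.001
```

```bash

python3 -m jog '{"travel":[[0,0,0],[0,0,0],[0,0,0]],"dr":[[0,0,0],[0,0,0],[0,0,0]],"jaw":[0,0,0]}'
```

```text
time: 4.95
eef_pos: [0.528, 0.0807, 0.0331]
tcp_rot: [0.72, 0.694, 0.001, 0.001]
contact_force: [-0.2, 0.2, -0.1]
opening: 0.999
```

```bash

python3 -m jog '{"travel":[[-1,2,0],[0,0,0]],"dr":[[0,0,0],[0,0,0]],"jaw":[0,0]}'
python3 -m jog '{"travel":[[0,0,0],[0,0,0],[0,0,0],[0,0,0]],"dr":[[0,0,0],[0,0,0],[0,0,0],[0,0,0]],"jaw":[80,140,160,180]}' 30
python3 -m jog '{"travel":[[0,0,0],[0,0,0],[0,0,0]],"dr":[[0,0,0],[0,0,0],[0,0,0]],"jaw":[200,200,200]}'
```

```text
time: 5.12
eef_pos: [0.5263, 0.0833, 0.0326]
tcp_rot: [0.72, 0.694, 0.001, 0.001]
contact_force: [0.2, -0.3, 0.4]
opening: 0.997
time: 5.45
eef_pos: [0.5256, 0.0832, 0.0317]
tcp_rot: [0.719, 0.694, -0.0, -0.0]
contact_force: [-2.4, 0.2, 3.4]
opening: 0.552
time: 5.7
eef_pos: [0.5256, 0.0832, 0.0317]
tcp_rot: [0.72, 0.694, -0.0, -0.0]
contact_force: [-1.7, 0.2, 3.7]
opening: 0.556
```

```bash

python3 -m jog '{"travel":[[0,0,-1],[0,0,0]],"dr":[[0,0,0],[0,0,0]],"jaw":[200,200]}'
python3 -m jog '{"travel":[[0,0,0],[0,0,0],[0,0,0]],"dr":[[0,0,5],[0,0,4],[0,0,0]],"jaw":[200,200,200]}'
python3 - <<'E'
from h import *
print(get_state()["wrist_torque"])
E
```

```text
time: 5.87
eef_pos: [0.5257, 0.0832, 0.0315]
tcp_rot: [0.72, 0.694, -0.0, -0.0]
contact_force: [-3.9, -0.9, 10.3]
opening: 0.552
time: 6.12
eef_pos: [0.527, 0.0832, 0.0316]
tcp_rot: [0.662, 0.75, 0.001, 0.001]
contact_force: [-0.7, 0.0, 6.8]
opening: 0.552
[0.05665654 0.14560874 0.0821729 ]
```

```bash

python3 -m jog '{"travel":[[0,0,0],[0,0,0],[0,0,0]],"dr":[[0,0,5],[0,0,3],[0,0,0]],"jaw":[200,200,200]}'
python3 -m jog '{"travel":[[0,0,0],[0,0,0]],"dr":[[0,0,0],[0,0,0]],"jaw":[200,200]}'
```

```text
time: 6.37
eef_pos: [0.5273, 0.0832, 0.0316]
tcp_rot: [0.608, 0.794, 0.001, 0.001]
contact_force: [0.0, 0.9, 6.0]
opening: 0.554
time: 6.53
eef_pos: [0.5272, 0.0831, 0.0316]
tcp_rot: [0.609, 0.793, 0.001, 0.001]
contact_force: [-0.4, -0.7, 5.3]
opening: 0.554
```

```bash

python3 -m jog '{"travel":[[0,0,0],[0,0,0],[0,0,0]],"dr":[[0,0,5],[0,0,3],[0,0,0]],"jaw":[200,200,200]}'
```

```text
time: 6.78
eef_pos: [0.5273, 0.0832, 0.0316]
tcp_rot: [0.551, 0.834, 0.001, 0.002]
contact_force: [-0.1, 0.5, 5.2]
opening: 0.553
```

```bash

python3 -m jog '{"travel":[[0,0,-0.3],[0,0,0],[0,0,0]],"dr":[[0,0,0],[0,0,0],[0,0,0]],"jaw":[200,200,200]}'
```

```text
time: 7.03
eef_pos: [0.5274, 0.0832, 0.0316]
tcp_rot: [0.552, 0.834, 0.001, 0.002]
contact_force: [-0.9, 1.0, 6.7]
opening: 0.553
```

```bash

python3 -m jog '{"travel":[[0,0,0],[0,0,0],[0,0,0],[0,0,0]],"dr":[[0,0,5],[0,0,3],[0,0,0],[0,0,0]],"jaw":[200,200,200,200]}'
```

```text
time: 7.37
eef_pos: [0.5275, 0.0832, 0.0316]
tcp_rot: [0.493, 0.87, 0.001, 0.002]
contact_force: [-0.1, 0.6, 6.7]
opening: 0.559
```

```bash

python3 -m jog '{"travel":[[0,0,0],[0,0,0],[0,0,0],[0,0,0]],"dr":[[0,0,5],[0,0,3],[0,0,0],[0,0,0]],"jaw":[200,200,200,200]}'
```

```text
time: 7.7
eef_pos: [0.5276, 0.0832, 0.0316]
tcp_rot: [0.431, 0.902, 0.001, 0.002]
contact_force: [-0.0, 0.6, 6.6]
opening: 0.553
```

```bash

python3 -m jog '{"travel":[[0,0,0],[0,0,0],[0,0,0],[0,0,0]],"dr":[[0,0,5],[0,0,3],[0,0,0],[0,0,0]],"jaw":[200,200,200,200]}'; python3 -c "
from plant import *
s=get_state();print(s['wrist_torque'],s['qpos'])"
```

```text
time: 8.03
eef_pos: [0.5278, 0.0834, 0.0315]
tcp_rot: [0.367, 0.93, 0.001, 0.002]
contact_force: [1.3, 1.2, 6.7]
opening: 0.553
[ 0.26198473 -0.1152923   0.02677762] [-3.36915881e-02  2.36784565e-01  2.04722609e+00  9.82809277e-04
  8.52362721e-01 -8.53693827e-01]
```

```bash

python3 -m jog '{"travel":[[0,0,0],[0,0,0],[0,0,0],[0,0,0]],"dr":[[0,0,5],[0,0,3],[0,0,0],[0,0,0]],"jaw":[200,200,200,200]}'; python3 -c "
from plant import *
s=get_state();print(s['wrist_torque'])"
```

```text
time: 8.37
eef_pos: [0.5258, 0.0831, 0.0297]
tcp_rot: [0.302, 0.953, 0.0, 0.0]
contact_force: [1.8, -0.1, 0.2]
opening: 0.553
[ 0.01410505 -0.16525172  0.06316701]
```

The knob has started to drop: force is ~0 and z is down 2 mm. I'll press straight down.

```bash

python3 -m jog '{"travel":[[0,0,-2],[0,0,-2],[0,0,-1],[0,0,0]],"dr":[[0,0,0],[0,0,0],[0,0,0],[0,0,0]],"jaw":[200,200,200,200]}'; python3 -c "
from plant import *
s=get_state();print(s['wrist_torque'])"
```

```text
time: 8.7
eef_pos: [0.525, 0.0831, 0.0245]
tcp_rot: [0.301, 0.954, -0.0, -0.001]
contact_force: [-0.2, -0.2, -0.1]
opening: 0.552
[ 0.00477911 -0.01273201  0.02509376]
```

```bash

python3 -m jog '{"travel":[[0,0,-0.6],[0,0,0],[0,0,0]],"dr":[[0,0,0],[0,0,0],[0,0,0]],"jaw":[200,200,200]}'; python3 -c "
from plant import *
s=get_state();print(s['wrist_torque'])"
```

```text
time: 8.95
eef_pos: [0.5254, 0.0831, 0.0243]
tcp_rot: [0.301, 0.954, -0.0, -0.0]
contact_force: [-0.5, -0.9, 0.0]
opening: 0.552
[-0.00765391  0.15092096  0.02985237]
```

```bash

python3 -m jog '{"travel":[[0,0,-0.4],[0,0,-0.4],[0,0,-0.4],[0,0,0]],"dr":[[0,0,-5],[0,0,-5],[0,0,-5],[0,0,0]],"jaw":[200,200,200,200]}'; python3 -c "
from plant import *
s=get_state();print(s['wrist_torque'])"
```

```text
time: 9.28
eef_pos: [0.5266, 0.0831, 0.024]
tcp_rot: [0.424, 0.906, 0.0, 0.001]
contact_force: [-1.2, -0.3, 3.5]
opening: 0.55
[ 0.00822562  0.04299103 -0.04571839]
```

```bash

python3 -m jog '{"travel":[[0,0,-0.4],[0,0,-0.4],[0,0,0]],"dr":[[0,0,-5],[0,0,-5],[0,0,0]],"jaw":[200,200,200]}'; python3 -c "
from plant import *
s=get_state();print(s['wrist_torque'])"
```

```text
time: 9.53
eef_pos: [0.5265, 0.083, 0.0232]
tcp_rot: [0.5, 0.866, 0.0, 0.001]
contact_force: [-0.0, 1.0, 3.6]
opening: 0.553
[-0.02794607  0.02800853 -0.01669207]
```

```bash

python3 -m jog '{"travel":[[0,0,-0.4],[0,0,-0.4],[0,0,-0.3],[0,0,0]],"dr":[[0,0,-5],[0,0,-5],[0,0,-5],[0,0,0]],"jaw":[200,200,200,200]}'; python3 -c "
from plant import *
s=get_state();print(s['wrist_torque'])"
```

```text
time: 9.87
eef_pos: [0.5265, 0.0831, 0.0222]
tcp_rot: [0.608, 0.794, 0.001, 0.001]
contact_force: [-0.3, -0.4, 5.1]
opening: 0.552
[ 0.00135974  0.02474261 -0.0958355 ]
```

```bash

python3 -m jog '{"travel":[[0,0,-0.4],[0,0,-0.4],[0,0,-0.3],[0,0,0]],"dr":[[0,0,-5],[0,0,-5],[0,0,-5],[0,0,0]],"jaw":[200,200,200,200]}'; python3 -c "
from plant import *
s=get_state();print(s['wrist_torque'])"
```

```text
time: 10.2
eef_pos: [0.5265, 0.0831, 0.0211]
tcp_rot: [0.706, 0.708, 0.001, 0.001]
contact_force: [1.5, 0.2, 5.8]
opening: 0.554
[-0.00619575  0.02196072 -0.05408275]
```

```bash

python3 -m jog '{"travel":[[0,0,-0.3],[0,0,-0.3],[0,0,0]],"dr":[[0,0,-5],[0,0,-4],[0,0,0]],"jaw":[200,200,200]}'; python3 -c "
from plant import *
s=get_state();print(s['wrist_torque'])"
```

```text
time: 10.45
eef_pos: [0.5266, 0.0831, 0.0205]
tcp_rot: [0.759, 0.651, 0.001, 0.001]
contact_force: [0.4, -0.2, 5.2]
opening: 0.556
[-0.03168187  0.00587322 -0.09809587]
```

```bash

python3 -m jog '{"travel":[[0,0,-0.3],[0,0,-0.2],[0,0,0]],"dr":[[0,0,-4],[0,0,-3],[0,0,0]],"jaw":[200,200,200]}'; python3 -c "
from plant import *
s=get_state();print(s['wrist_torque'])"
```

```text
time: 10.7
eef_pos: [0.5265, 0.0832, 0.02]
tcp_rot: [0.798, 0.603, 0.001, 0.001]
contact_force: [0.6, 0.5, 5.4]
opening: 0.551
[-0.02343501  0.05517726 -0.08610198]
```

```bash

python3 -m jog '{"travel":[[0,0,-0.2],[0,0,-0.1],[0,0,0]],"dr":[[0,0,-3],[0,0,-2],[0,0,0]],"jaw":[200,200,200]}'; python3 -c "
from plant import *
s=get_state();print(s['wrist_torque'])"
```

```text
time: 10.95
eef_pos: [0.5265, 0.0831, 0.02]
tcp_rot: [0.822, 0.57, 0.0, 0.001]
contact_force: [-1.0, 0.2, 6.5]
opening: 0.553
[-0.02654607  0.15292653  0.49003701]
```

A firm stop: torque rose to 0.49 N m and the foot is ~11.6 mm down. I'll let go and rise.

```bash

python3 -m jog '{"travel":[[0,0,0],[0,0,0],[0,0,0],[0,0,0]],"dr":[[0,0,0],[0,0,0],[0,0,0],[0,0,0]],"jaw":[110,60,0,0]}'
python3 -m jog '{"travel":[[0,0,10],[0,0,25],[0,0,40],[0,0,40],[0,0,0]],"dr":[[0,0,0],[0,0,0],[0,0,0],[0,0,0],[0,0,0]],"jaw":[0,0,0,0,0]}'
python3 -m jog '{"travel":[[0,-40,10],[0,-40,0],[0,0,0],[0,0,0]],"dr":[[0,0,0],[0,0,0],[0,0,0],[0,0,0]],"jaw":[0,0,0,0]}'
python3 - <<'E'
from h import *
from scipy.spatial.transform import Rotation as Ro
s=get_state();im=read_camera("wrist")[:,:,::-1].copy()
S=read_camera("scene")[:,:,::-1].copy()
T=read_camera("top")[:,:,::-1].copy()
cv2.imwrite("pics/sc3.png",S)
b=blob(S,(22,120,120),(35,255,255),(255,175,295,215));print(b[:2],onz("scene",b[0],.051),onz("scene",b[0],.062))
v=np.vstack([np.hstack([cv2.resize(im,(400,300)),cv2.resize(T,(400,300))]),np.hstack([cv2.resize(S,(400,300)),cv2.resize(S[165:240,205:305],(400,300))])]);cv2.imwrite("pics/fin.png",v)
E
```

```text
time: 11.28
eef_pos: [0.5247, 0.0832, 0.0181]
tcp_rot: [0.824, 0.567, -0.001, -0.001]
contact_force: [0.1, 1.2, -0.9]
opening: 0.959
time: 11.7
eef_pos: [0.5312, 0.0831, 0.1435]
tcp_rot: [0.824, 0.566, 0.007, 0.005]
contact_force: [0.3, 0.3, 0.6]
opening: 1.002
time: 12.03
eef_pos: [0.5257, 0.0016, 0.1444]
tcp_rot: [0.825, 0.565, 0.0, 0.0]
contact_force: [0.0, -0.3, -0.4]
opening: 0.998
(array([273.73846154, 193.41538462]), array([269, 190,  11,   8,  65], dtype=int32)) [0.52587721 0.08398861 0.051     ] [0.53620579 0.0823689  0.062     ]
```

View pics/fin.png

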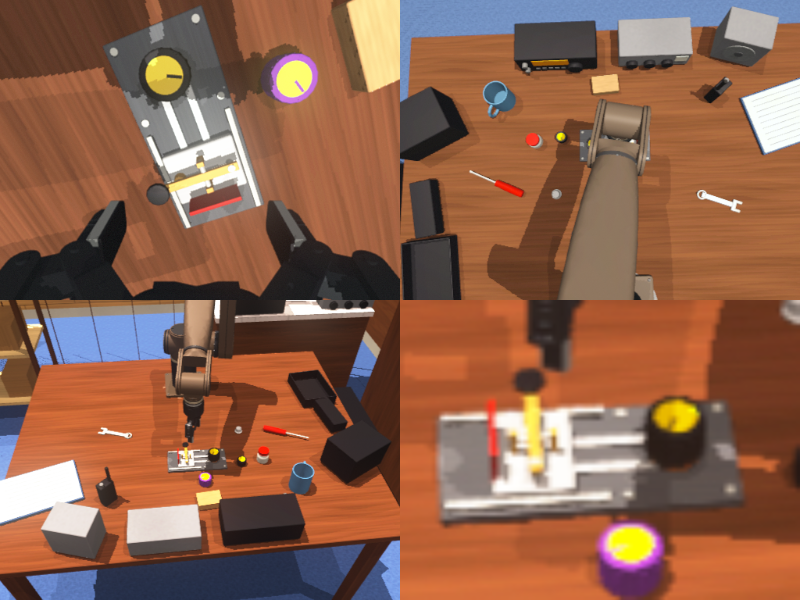

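The knob sits low and upright on the post: its top ray meets z=51 mm at (0.526, 0.084), on the axis. The key is at its stop, the bystanders are in place and the gripper is clear.

```bash
python3 -c "
from plant import *
print(sign_off())"
```

```text
the job is handed in; nothing more can be done
None
```

I fastened the Morse key and handed the job in at about 12 s of robot time. No verdict was reported.

- **Key:** I pushed it by the red tab to a firm stop. It moved about 20 mm, and the push force rose to 40 N with no further movement.
- **Click:** I gripped the knob at 30 N and turned it anticlockwise about 57° in small steps, pressing with 5–7 N (10 N briefly at first). It dropped at that point, and I lowered it to about 7.3 mm below the thread's top.
- **Tightening:** I turned it clockwise about 76° to a firm stop, where the torque reached 0.49 N m. The tool was then 11.6 mm below where the knob started. I let go and moved clear.

**Last checks:** In the final scene picture the knob's top fits a height of 51 mm on the post's axis, so it sits upright and about 11 mm down. The tab is at its stop, the bystanders look unmoved, and the force on the gripper is about zero.

I could not measure the washer directly; that it is held pressed is inferred from the knob's height. None of the checks failed or disagreed.

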